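Lock the sample cup in its viscometer stand

ROBOT

A 6-joint arm with a two-finger parallel gripper is mounted at the origin on the work surface. World frame = base frame: x ahead of the robot, y to its left, z up, the work surface at z = 0. Lengths are in mm, angles in rad, forces in N, time in s.
With the tool pointing down it reaches from about 350 to 975 mm from the base axis. Payload 7.1 kg.
Tool frame: the origin (TCP) lies midway between the tips of the shut fingers; the grasp point (between the pads) lies 19 mm behind it (ctrl.grasp_offset is the distance from the TCP to the grasp point, in mm); z points along the fingers, y is the line along which they close (so a half turn about z gives the same grasp; the last joint's range is limited). The gripper opens to 88 mm and grips with 3 to 60 N. Pads are 20 mm wide; open, the fingers measure 115 mm over their backs; the gripper's body (75 mm by 178 mm) begins 61 mm behind the grasp point.
Start: joints at [-0.019, 0.423, 1.63, -0, 1.089, -0.019], TCP at [624.984, 0.026, 222.675] pointing down, gripper open.
Joint ranges: [-3, 3], [-0.9, 2.11], [0.09, 2.58], [-1.31, 4.45], [0.11, 2.69], [-2.54, 2.54]. Speed limits (rad/s): [2.39, 2.39, 3.01, 3.14, 3.14, 3.14].

INTERFACE

Orientations are given as a rotation vector (axis times angle).
In Python, from workcell import sensors, viewer, ctrl gives the robot as it stands. The module is installed in compiled form; this text tells all that it offers.
- The arm moves only by the shell command python3 -m handwheel 'ROWS'. ROWS is JSON, a list of rows, each a list of 7 numbers: the shift along the tool's x, y, z in mm, then the turn, a rotation vector about the tool's x, y, z in rad, then the closure, from 0 (fully open) to 1 (shut). In form: [[x, y, z, rx, ry, rz, jaw], ...]. A call has 1 to 10 rows; each row shifts and turns the commanded pose from where the row before left it, along the tool's axes as they then stand; what a row does not reach is not made up. A row lasts 1/8 s, in which the tool goes at most 62.5 mm and 10.7 degrees, less where a joint would pass 70% of its speed; a pose out of reach is approached as far as the arm can. A call is refused whole if a number of a shift passes 62.5 or a number of a turn 0.188, either way. A call with a gripper value outside its range is refused whole. The fingers move at their own pace and stop on an object; the grip force is fixed at half the most. Time passes only in rows, so rows that do not move let the fingers close. It gives the time, the measured TCP pose, the force, the opening and the grip force at its end, in the units of the state.
- sensors.get_obs(): the state, without advancing time (a new reading comes with each control period).
- viewer.get_image(name): name is "scene" or "side" or "wrist"; returns a dict with "frame" (420x560x3 uint8, blue, green, red), "fov_y" (degrees; the focal length in pixels is half the picture's height over the tangent of half this angle, whatever the lens; pixels are square), "cx", "cy" (the principal point, pixels), "R" (3x3) and "t" (3): a world point X has camera coordinates R X + t. Camera axes: x right, y down, z forward; pixel columns grow to the right and rows downward; lengths in mm; the calibration is good to about 2 mm. A picture is of the moment at which its call begins. There is no depth.
- ctrl.close_job(): hands the job in; it is judged then, once.
The state is a dict: "t": time; "qpos": joint angles; "qvel": joint speeds; "joint_torque": joint torques, N m; "ee_pos": TCP position; "orientation": TCP orientation; "ft_force": force on the tool from outside, world axes, zero at the start; "moment": the same for the moment, N m; "width": finger opening in mm; "grasp_force": force on a finger pad.
Only numpy, scipy, OpenCV 4.12 (cv2) and the standard library are available. Lean on these libraries where they do the work, as an engineer would, in place of code of your own. Each camera call takes 0.05 s, during which the arm holds its last target. There are 200 camera calls.

TASK

Before the viscosity test, lock the sample cup: on the stand that holds the steel cup, turn the lock collar clockwise by its tab until the tab points at the upright index pin on the base, not past it, and let go. Leave the collar of the empty stand as it is.

Things in the scene. Friction and masses are not known exactly. Their poses are not given: they have to be found in the camera images.
- cup_stand: Fixed stand to work on: white-painted base disc 216 mm across, 16 thick; central tube 74 mm across holding a closed steel cup (top 88 mm up, lid knob to 102). The empty stand is alike but has no cup. Origin: centre of the base's underside; z up along the collar's axis; +x points to the locked mark, a 10 mm thick dark steel pin 98 mm from the axis, top 62 mm up; a dark line on the base leads to it.
- lock_collar (a joint): Angle (rad) of the cup stand's dark steel collar about the vertical axis; grows clockwise seen from above. At 0 the tab points 1.2 rad anticlockwise of the pin, at 1.2 straight at the pin (locked); end stop at 1.7, past the mark. Starts at 0 to 0.35. The ring is 86 mm across, 54 to 76 mm above the bench, and cannot lift; friction (about 2 N at the tab) keeps it where it is left.
- collar_tab (a point): Top of the grip tab of the cup stand's collar, mid-length: 64 mm from the axis, 90 mm above the bench. The tab is an upright plate 10 mm thick in the turning direction, 36 mm tall (54 to 90 mm above the bench), running radially from 41 to 81 mm from the axis, with a thin low pointer on to 91 mm. It moves with the collar. Both side faces are free to pinch from above or push.
- empty_tab (a point): The same point on the like tab of the empty stand (no cup in its tube); this collar must be left as it is. The two stands swap places between left and right.
There are look-alikes about, which are no part of the job. What is shaped like the cup_stand but blue or yellow is not meant.

How it is judged:
By the outcome, as a careful person would: the job done as asked, in the order asked, and still so for the second after the job is handed in, with the robot touching nothing.
It also fails if it takes over 35 s, if anything falls off the work surface, if the arm or the gripper's body presses on something with over 40 N, if the wrist force passes 120 N, or if a joint passes its speed limit or range.

## Working session

There is one attempt and no reset: what is moved stays moved. The work goes in short steps, Python scripts to look and compute and a shell command to move; the robot and the scene stay as the last step left them, time stands still between calls to the robot, and variables do not carry over. Pictures are saved under pics/ and viewed, at most 10 in all, crops included, and the job is handed in when it is done.

```bash
mkdir -p pics; cat > h.py <<'E'
import numpy as np, cv2
from workcell import sensors, viewer, ctrl
def snap(n,f):
    d=viewer.get_image(n); cv2.imwrite('pics/'+f,d['frame']); np.save('pics/'+f+'.npy',{k:d[k] for k in d},allow_pickle=True); return d
def load(f): return np.load('pics/'+f+'.npy',allow_pickle=True).item()
def K(d):
    f=210/np.tan(np.radians(d['fov_y'])/2); return f
def proj(d,X):
    c=np.atleast_2d(X)@np.array(d['R']).T+np.array(d['t']); f=K(d)
    return np.c_[d['cx']+f*c[:,0]/c[:,2], d['cy']+f*c[:,1]/c[:,2]]
def back(d,u,v,z):
    R=np.array(d['R']);t=np.array(d['t']);f=K(d)
    r=R.T@np.array([(u-d['cx'])/f,(v-d['cy'])/f,1]); o=-R.T@t
    return o+r*(z-o[2])/r[2]
E
python3 - <<'E'
from h import *
a=snap('scene','s1.png');b=snap('side','d1.png')
for d in(a,b): print(d['fov_y'],-np.array(d['R']).T@np.array(d['t']), {k for k in d})
print(sensors.get_obs()['orientation'])
E
```

```text
45.18922774833259 [1451.14546346   21.98791985  830.37313926] {'cy', 'frame', 'fov_y', 'cx', 't', 'R'}
44.66499802443505 [ 407.58545632 1001.43368632  883.42578   ] {'cy', 'frame', 'fov_y', 'cx', 't', 'R'}
[-2.22077666e+00 -2.22077052e+00  1.47892704e-03]
```

View pics/s1.png

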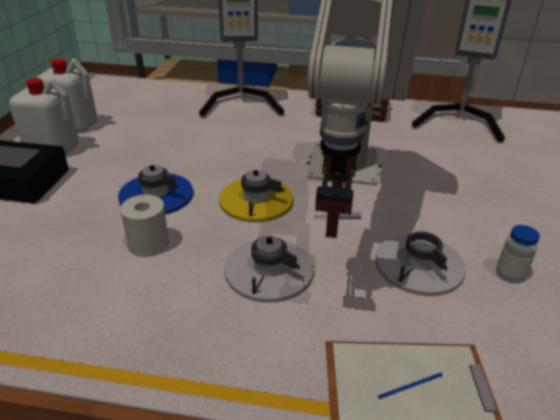

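View pics/d1.png

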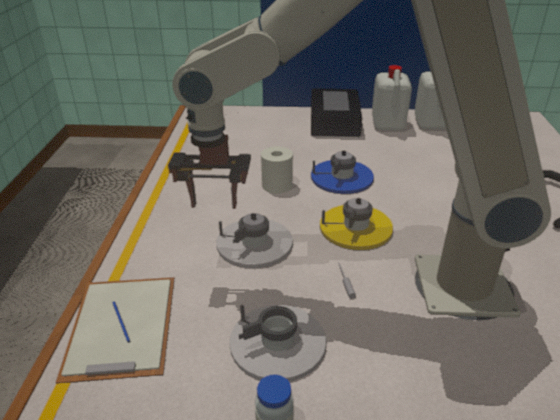

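Candidates in the scene view are the white stand with cup (270,265), the white empty stand (422,262), the yellow stand with cup (256,197) and the blue stand with cup (156,190). By the description it is the white stand with the cup at (270,265). In the side view it is at (255,240), with the pin near (221,232) and the tab near (230,238). Next I'll make a close crop.

```bash
python3 - <<'E'
from h import *
a=load('s1.png');b=load('d1.png')
A=cv2.resize(a['frame'][220:310,215:325],None,fx=5,fy=5,interpolation=cv2.INTER_CUBIC)[:, :400*2]
B=cv2.resize(b['frame'][200:272,205:305],None,fx=4,fy=4,interpolation=cv2.INTER_CUBIC)
B=cv2.resize(b['frame'][205:270,210:300],None,fx=5,fy=5,interpolation=cv2.INTER_CUBIC)
cv2.imwrite('pics/cA.png',cv2.convertScaleAbs(A,alpha=1.5)); cv2.imwrite('pics/cB.png',cv2.convertScaleAbs(B,alpha=1.5))
E
```

```text
(no output)
```

View pics/cA.png

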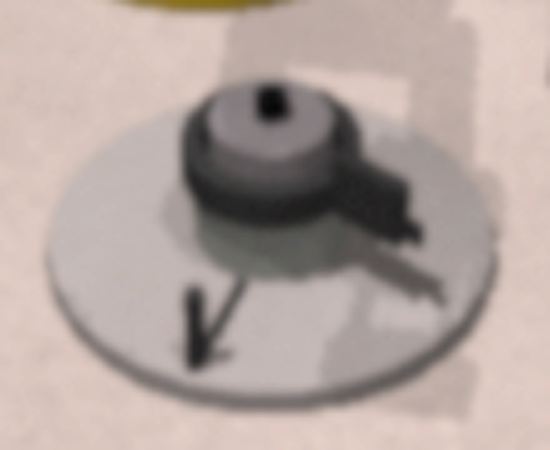

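View pics/cB.png

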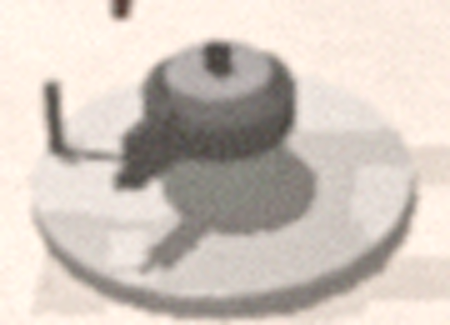

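The crops confirm the white stand with a steel cup. In scene pixels the knob top is at (269.4,237.2), the pin top at (253.6,277.6) and its base at (254.6,293.2), the tab's outer top at (296.6,257). In side pixels the knob is at (253.6,213.6), the pin top at (220.2,222) and base at (221.4,235.6), the pointer tip at (233.4,242).

```bash
cat > fit.py <<'E'
from h import *
from scipy.optimize import least_squares
a=load('s1.png');b=load('d1.png')
def pts(p):
    x,y,g,q=p  # g pin yaw, q collar angle; tab yaw = g+1.2-q
    c=np.array([x,y,0]); t=g+1.2-q; P=lambda r,th,z:c+[r*np.cos(th),r*np.sin(th),z]
    return np.array([P(0,0,102),P(98,g,62),P(98,g,16),P(91,t,57),P(81,t,90)])
oa=np.array([[269.4,237.2],[253.6,277.6],[254.6,293.2],[299,267.5],[296.6,257]])
ob=np.array([[253.6,213.6],[220.2,222],[221.4,235.6],[233.4,242]])
f=lambda p:np.r_[(proj(a,pts(p))-oa).ravel(),(proj(b,pts(p))[:4]-ob).ravel()]
x0=back(a,269,237,102)
s=least_squares(f,[x0[0],x0[1],-.3,.2],loss='soft_l1')
print(x0,s.x,'tabyaw',s.x[2]+1.2-s.x[3]);print(f(s.x).reshape(-1,2).round(1))
E
python3 fit.py
```

```text
[ 546.99063677 -145.89853925  102.        ] [ 5.48395380e+02 -1.45287587e+02 -1.54253178e-01  1.19420713e-02] tabyaw 1.033804750289956
[[-0.3  0.2]
 [ 0.8 -0.1]
 [ 0.  -0.7]
 [ 0.1  1.9]
 [-0.4 -0.6]
 [-0.1  0. ]
 [-0.1 -0.6]
 [-0.2 -0.9]
 [ 0.2  1.7]]
```

```bash
python3 -m handwheel '[[-30,-14.6,0,0,0,0,0],[-30,-14.6,0,0,0,0,0],[-30.3,-14.6,0,0,0,0,0],[0,0,30,0,0,0.179,0],[0,0,30,0,0,0.179,0],[0,0,30,0,0,0.179,0],[0,0,0,0,0,0,0]]'; python3 - <<'E'
from h import *
d=snap('wrist','w1.png');o=sensors.get_obs();print(o['qpos'],o['width'],o['ee_pos'])
from scipy.spatial.transform import Rotation as R
print(R.from_rotvec(o['orientation']).as_matrix().round(3))
E
```

```text
t: 0.98
ee_pos: [579.2, -90.0, 130.4]
orientation: [-2.727, -1.553, 0.007]
ft_force: [-0.3, 0.8, 0.8]
width: 87.8
grasp_force: 0.0
[-1.74341113e-01  4.86849869e-01  1.77400354e+00 -7.63261714e-06
  8.83196617e-01  3.58941750e-01] 87.2737482390941 [580.46752407 -90.15597361 131.98393997]
[[ 0.508  0.861 -0.002]
 [ 0.861 -0.508  0.   ]
 [-0.001 -0.002 -1.   ]]
```

View pics/w1.png

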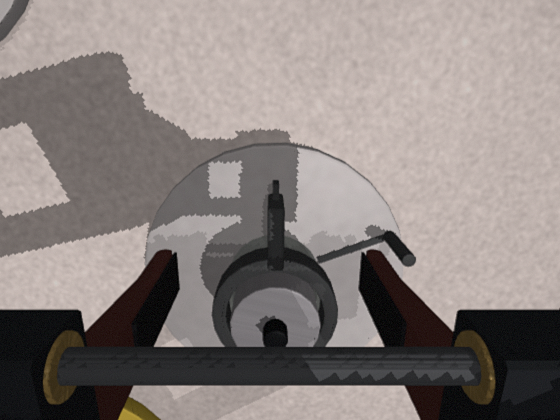

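The wrist view shows the tab (275,180–268) upright and nearly centred between the fingers (170 and 370). The knob is at (275,328), the pin top at (408,260) and the pin base at (388,236). I'll refine the fit with these.

```bash
cat >> fit.py <<'E'
w=load('w1.png'); ow=np.array([[276,328],[408,260],[388,236],[276,181]])
fw=lambda p:(proj(w,pts(p))[:4]-ow).ravel()
print('resid of old fit in wrist\n',fw(s.x).reshape(-1,2).round(1))
for g in (fw,lambda p:np.r_[f(p),fw(p)/2]):
    q=least_squares(g,s.x,loss='soft_l1'); print(q.x.round(3),'tabyaw',q.x[2]+1.2-q.x[3],pts(q.x)[0,:2]+64*np.array([np.cos(q.x[2]+1.2-q.x[3]),np.sin(q.x[2]+1.2-q.x[3])])); print(fw(q.x).round(1))
E
python3 fit.py
```

```text
[ 546.99063677 -145.89853925  102.        ] [ 5.48395380e+02 -1.45287587e+02 -1.54253178e-01  1.19420713e-02] tabyaw 1.033804750289956
[[-0.3  0.2]
 [ 0.8 -0.1]
 [ 0.  -0.7]
 [ 0.1  1.9]
 [-0.4 -0.6]
 [-0.1  0. ]
 [-0.1 -0.6]
 [-0.2 -0.9]
 [ 0.2  1.7]]
resid of old fit in wrist
 [[-3.  14.5]
 [-1.3 -0.4]
 [-1.5 -1.3]
 [-2.7 -1.6]]
[ 5.49330e+02 -1.46394e+02 -1.55000e-01  1.60000e-02] tabyaw 1.0293142155667605 [582.31631567 -91.54987437]
[-0.8 15.2  0.6  0.3  0.2 -0.7  0.  -0.9]
[ 5.49207e+02 -1.45514e+02 -1.60000e-01  1.10000e-02] tabyaw 1.0290250165815693 [582.20912356 -90.67871747]
[-1.7 14.2  0.1  0.  -0.2 -1.  -0.8 -1.9]
```

```bash
python3 -m handwheel '[[0,1.6,22,0,0,0,0],[0,0,23,0,0,0,0],[0,0,22,0,0,0,0],[0,0,0,0,0,0,0],[0,0,0,0,0,0,1],[0,0,0,0,0,0,1],[0,0,0,0,0,0,1],[0,0,0,0,0,0,1],[0,0,0,0,0,0,1],[0,0,0,0,0,0,1]]'; python3 - <<'E'
from h import *
o=sensors.get_obs();print({k:np.round(o[k],3) for k in('ee_pos','orientation','ft_force','moment','width','grasp_force')})
E
```

```text
t: 2.28
ee_pos: [582.5, -91.1, 65.6]
orientation: [-2.731, -1.553, 0.0]
ft_force: [0.1, 0.2, -0.5]
width: 31.1
grasp_force: 0.0
{'ee_pos': array([582.53 , -91.071,  65.648]), 'orientation': array([-2.731, -1.553,  0.   ]), 'ft_force': array([ 0.127,  0.171, -0.474]), 'moment': array([ 0.027,  0.03 , -0.015]), 'width': np.float64(31.142), 'grasp_force': np.float64(0.0)}
```

```bash
python3 -m handwheel '[[0,0,0,0,0,0,1],[0,0,0,0,0,0,1],[0,0,0,0,0,0,1],[0,0,0,0,0,0,1],[0,0,0,0,0,0,1]]'; python3 - <<'E'
from h import *
o=sensors.get_obs();print({k:np.round(o[k],3) for k in('ee_pos','orientation','ft_force','moment','width','grasp_force')})
E
```

```text
t: 2.9
ee_pos: [582.9, -91.3, 65.7]
orientation: [2.731, 1.552, 0.001]
ft_force: [3.1, -2.2, -3.1]
width: 9.5
grasp_force: 30.0
{'ee_pos': array([582.918, -91.29 ,  65.651]), 'orientation': array([2.731e+00, 1.552e+00, 1.000e-03]), 'ft_force': array([ 3.134, -2.199, -3.144]), 'moment': array([-0.34 , -0.373, -0.044]), 'width': np.float64(9.518), 'grasp_force': np.float64(30.001)}
```

The tab is gripped (opening 9.5 mm, 30 N). Tool x points radially outward and +y is clockwise, so I'll arc in 0.1 rad steps at radius 64.5 (y 6.44, x −0.32).

```bash
python3 -m handwheel '[[-0.3,6.4,0,0,0,0.1,1],[-0.3,6.4,0,0,0,0.1,1],[-0.3,6.4,0,0,0,0.1,1],[-0.3,6.4,0,0,0,0.1,1],[-0.3,6.4,0,0,0,0.1,1],[0,0,0,0,0,0,1]]'; python3 - <<'E'
from h import *
o=sensors.get_obs();print({k:np.round(o[k],3) for k in('qpos','ee_pos','orientation','ft_force','moment','width','grasp_force')})
r=o['ee_pos'][:2]-np.array([549,-145.9]);print(np.hypot(*r),np.arctan2(r[1],r[0]),2*np.arctan2(o['orientation'][1],o['orientation'][0]))
E
```

```text
t: 3.65
ee_pos: [604.9, -113.4, 65.6]
orientation: [-3.03, -0.829, 0.0]
ft_force: [1.5, 1.3, -0.6]
width: 9.7
grasp_force: 30.0
{'qpos': array([-0.205,  0.617,  1.735,  0.   ,  0.79 ,  0.832]), 'ee_pos': array([ 604.921, -113.409,   65.641]), 'orientation': array([-3.03 , -0.829,  0.   ]), 'ft_force': array([ 1.537,  1.263, -0.58 ]), 'moment': array([ 0.082, -0.052, -0.078]), 'width': np.float64(9.699), 'grasp_force': np.float64(30.004)}
64.67445044757224 0.5263381823188283 -5.749128075178589
```

```bash
python3 -m handwheel '[[-0.3,6.4,0,0,0,0.1,1],[-0.3,6.4,0,0,0,0.1,1],[-0.3,6.4,0,0,0,0.1,1],[-0.3,6.4,0,0,0,0.1,1],[-0.3,6.4,0,0,0,0.1,1],[-0.3,6.4,0,0,0,0.1,1],[0,0,0,0,0,0,1],[0,0,0,0,0,0,1]]'; python3 - <<'E'
from h import *
o=sensors.get_obs();print({k:np.round(o[k],3) for k in('ee_pos','ft_force','moment','width','grasp_force')})
r=o['ee_pos'][:2]-np.array([549,-145.9]);print(np.hypot(*r),np.arctan2(r[1],r[0]),2*np.arctan2(o['orientation'][1],o['orientation'][0]))
d=snap('wrist','w2.png')
E
```

```text
t: 4.65
ee_pos: [613.4, -149.7, 65.6]
orientation: [-3.139, 0.1, 0.001]
ft_force: [-1.4, 1.7, 1.3]
width: 10.1
grasp_force: 30.0
{'ee_pos': array([ 613.444, -149.688,   65.627]), 'ft_force': array([-1.396,  1.668,  1.253]), 'moment': array([ 0.501,  0.209, -0.267]), 'width': np.float64(10.055), 'grasp_force': np.float64(30.019)}
64.55567816566801 -0.05871834317716868 6.219554058393441
```

View pics/w2.png

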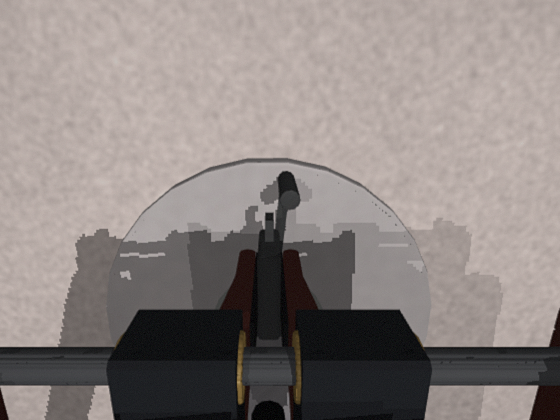

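In the wrist view the pointer tip (269,214) is just left of the pin (top (290,200), base (286,177)), and the knob is at (268,410). About 0.09 rad remains, and I'll compute it.

```bash
python3 - <<'E'
from h import *
w=load('w2.png'); C=np.array([549,-145.9])
def yaw(u,v,z):
    r=back(w,u,v,z)[:2]-C; return np.hypot(*r).round(1),np.arctan2(r[1],r[0]).round(4)
print('pin',yaw(290,200,62),yaw(286,177,16),'tip',yaw(269,214,60),'tabtop end',yaw(269.5,232,90),'tab inner',yaw(269,300,90))
print('proj',proj(w,np.array([[549,-145.9,102],[549,-145.9,88]])))
a=back(w,269.5,232,90)-back(w,269,300,90);print('tab dir',np.arctan2(a[1],a[0]))
E
```

```text
pin (np.float64(98.8), np.float64(-0.1624)) (np.float64(99.4), np.float64(-0.1632)) tip (np.float64(90.8), np.float64(-0.0633)) tabtop end (np.float64(93.2), np.float64(-0.0655)) tab inner (np.float64(62.5), np.float64(-0.0632))
proj [[269.05632328 438.99123024]
 [269.05341372 412.77650327]]
tab dir -0.07008108679825369
```

```bash
python3 -m handwheel '[[-0.1,3.15,0,0,0,0.049,1],[-0.1,3.15,0,0,0,0.049,1],[0,0,0,0,0,0,1],[0,0,0,0,0,0,1]]'; python3 - <<'E'
from h import *
o=sensors.get_obs();print({k:np.round(o[k],3) for k in('ee_pos','ft_force','moment','width','grasp_force')})
r=o['ee_pos'][:2]-np.array([549,-145.9]);print(np.hypot(*r),np.arctan2(r[1],r[0]),2*np.arctan2(o['orientation'][1],o['orientation'][0]))
E
python3 -m handwheel '[[0,0,0,0,0,0,0.8],[0,0,0,0,0,0,0.65],[0,0,0,0,0,0,0.5],[0,0,0,0,0,0,0.5],[0,0,0,0,0,0,0.5],[0,0,-20,0,0,0,0.5],[0,0,-30,0,0,0,0.5],[0,0,-30,0,0,0,0.5],[0,0,0,0,0,0,0.5],[0,0,0,0,0,0,0.5]]'
python3 - <<'E'
from h import *
d=snap('wrist','w3.png')
E
```

```text
t: 5.2
ee_pos: [612.7, -156.1, 65.6]
orientation: [-3.131, 0.255, 0.002]
ft_force: [-2.4, 4.3, 1.3]
width: 9.8
grasp_force: 30.0
{'ee_pos': array([ 612.696, -156.052,   65.586]), 'ft_force': array([-2.352,  4.292,  1.314]), 'moment': array([ 0.826,  0.378, -0.338]), 'width': np.float64(9.779), 'grasp_force': np.float64(30.038)}
64.49963578251952 -0.15804904832954486 6.120423520498292
t: 6.45
ee_pos: [612.9, -156.5, 145.8]
orientation: [3.131, -0.258, 0.0]
ft_force: [0.9, -0.1, -0.2]
width: 44.2
grasp_force: 0.0
```

View pics/w3.png

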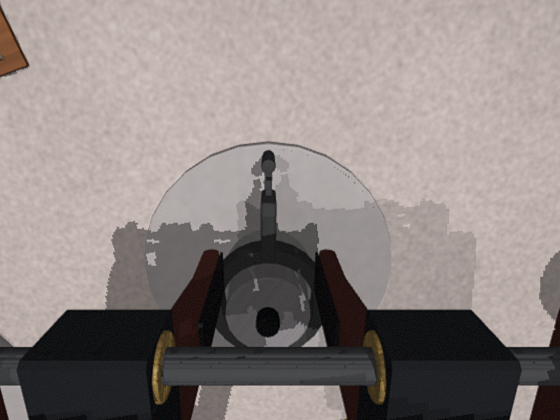

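The wrist view shows the tab (268,200–245), the pointer tip (268,180) and the pin (268,165) in one line with the knob (268,322). The collar is released and points at the pin within about 0.01 rad. The gripper is clear of the stand, so I'll hand in.

```bash
python3 -c "
from workcell import ctrl
print(ctrl.close_job())"
```

```text
the job is handed in; nothing more can be done
None
```

I turned the cup stand's collar clockwise until its tab pointed at the index pin (within about 0.01 rad in the wrist view), let go, and left the empty stand's collar untouched; the job was handed in after about 6.5 s of robot time.

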